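# Book the sample jars into their colour-coded stands

### The job

Book in the four screw-lid sample jars: stand each one upright in the well of a stand of its lid's colour, one jar to a stand (either blue jar may go in either blue stand). The red-lidded jar is urgent, so put it in its stand before you move any other jar. Leave the two flat round dishes where they are, and do not tip any jar over.

Things in the scene. Friction and masses are not known exactly. Their poses are not given: they have to be found in the camera images.
- jar_red: screw-lid sample jar, white body with a small label, red lid, 58 mm tall; body 44 mm across up to 42 mm, lid 48 mm across above that. Origin: centre of its underside, z up. It stands loose on the table at the start, 55 to 105 g; take it from above by the lid
- jar_white: screw-lid sample jar, white body with a small label, white lid, 64 mm tall; body 44 mm across up to 46 mm, lid 48 mm across above that. Origin: centre of its underside, z up. It stands loose on the table at the start, 55 to 105 g; take it from above by the lid
- jar_blue_1: screw-lid sample jar, white body with a small label, blue lid, 58 mm tall; body 48 mm across up to 42 mm, lid 52 mm across above that. Origin: centre of its underside, z up. It stands loose on the table at the start, 55 to 105 g; take it from above by the lid
- jar_blue_2: screw-lid sample jar, white body with a small label, blue lid, 52 mm tall; body 48 mm across up to 37 mm, lid 52 mm across above that. Origin: centre of its underside, z up. It stands loose on the table at the start, 55 to 105 g; take it from above by the lid
- stand_red: fixed low square stand of red plastic, 90 x 90 x 16 mm, with a blank paper card on one edge (turned up to 0.35 rad from facing the robot); in its top a round well for one jar, 66 mm across and 10 mm deep, so the well's floor is 6 mm above the table. Origin: centre of its underside, below the well's centre, z up
- stand_white: fixed low square stand of white plastic, 90 x 90 x 16 mm, with a blank paper card on one edge (turned up to 0.35 rad from facing the robot); in its top a round well for one jar, 66 mm across and 10 mm deep, so the well's floor is 6 mm above the table. Origin: centre of its underside, below the well's centre, z up
- stand_blue_1: fixed low square stand of blue plastic, 90 x 90 x 16 mm, with a blank paper card on one edge (turned up to 0.35 rad from facing the robot); in its top a round well for one jar, 66 mm across and 10 mm deep, so the well's floor is 6 mm above the table. Origin: centre of its underside, below the well's centre, z up. Either blue jar may go here
- stand_blue_2: fixed low square stand of blue plastic, 90 x 90 x 16 mm, with a blank paper card on one edge (turned up to 0.35 rad from facing the robot); in its top a round well for one jar, 66 mm across and 10 mm deep, so the well's floor is 6 mm above the table. Origin: centre of its underside, below the well's centre, z up. Either blue jar may go here
- dish_blue: flat round lidded dish, all blue, 74 mm across and 14 mm high, loose on the table. Origin: centre of its underside. Not a jar: it stays where it is
- dish_white: flat round lidded dish, white, 66 mm across and 14 mm high, loose on the table. Origin: centre of its underside. Not a jar: it stays where it is
Not all that is in view belongs to the job. Leave any pink or purple look-alike of the jar_blue_1 alone.

How it is judged:
By the outcome, as a careful person would: the job done as asked, in the order asked, and still so for the second after the job is handed in, with the robot touching nothing.
It also fails if it takes over 112 s, if anything falls off the work surface, if the arm or the gripper's body presses on something with over 40 N, if the wrist force passes 120 N, or if a joint passes its speed limit or range.

### The arm

A 6-joint arm with a two-finger parallel gripper is mounted at the origin on a cart in front of the work surface, level with it; the furniture and walls round the work are solid. World frame = base frame: x ahead of the robot, y to its left, z up, the work surface at z = 0. Lengths are in m, angles in rad, forces in N, time in s.
With the tool pointing down it reaches from about 0.375 to 0.9 m from the base axis. Payload 3.1 kg.
Tool frame: the origin (TCP) lies midway between the tips of the shut fingers; the grasp point (between the pads) lies 19 mm behind it; x points along the fingers, z is the direction in which the jaws open and shut, and the axes are right-handed (so a half turn about x gives the same grasp; the last joint's range is limited). The gripper opens to 87 mm and grips with 3 to 60 N. Pads are 19 mm wide; open, the fingers measure 117 mm over their backs; the gripper's body (75 mm by 190 mm) begins 51 mm behind the grasp point.
Start: joints at [1.125, 0.527, 1.433, -0, 1.181, -0.178], TCP at [0.165, 0.603, 0.223] pointing down, gripper open.
Joint ranges: [-3.08, 3.08], [-0.75, 2.2], [0.22, 2.44], [-1.43, 4.57], [0, 2.65], [-2.85, 2.85]. Speed limits (rad/s): [2.79, 2.79, 3.14, 3.14, 3.14, 3.14].

### API

Orientations are given as a unit quaternion [x, y, z, w].
In Python, from rig import readout, imaging, robot gives the robot as it stands. The module is installed in compiled form; this text tells all that it offers.
- The arm moves only by the tool play_rows, never from a script. Its argument "rows" is text: rows parted by semicolons, each of 7 numbers parted by spaces: the turn, a rotation vector about the tool's x, y, z in rad, then the shift along the tool's x, y, z in mm, then the closure, from 0 (fully open) to 1 (shut). In form: ax ay az tx ty tz gripper; .... A call has 1 to 8 rows; each row shifts and turns the commanded pose from where the row before left it, along the tool's axes as they then stand; what a row does not reach is not made up. A row lasts 1/12 s, in which the tool goes at most 41.7 mm and 7.16 degrees, less where a joint would pass 70% of its speed; a pose out of reach is approached as far as the arm can. A call with a gripper value outside its range is refused whole. The fingers move at their own pace and stop on an object; "squeeze" is the grip in N (left out, the last holds). Time passes only in rows, so rows that do not move let the fingers close. It gives the time, the measured TCP pose, the force and the opening at its end, in the units of the state.
- readout.get_obs(): the state, without advancing time (a new reading comes with each control period).
- imaging.camera(name): name is "side" or "top" or "wrist"; returns the picture (480x640x3 uint8, blue, green, red); there is no depth.
- imaging.camera_info(name): a dict with "K" (3x3 intrinsics, pixels), "k1" (the pictures are not rectified: a ray, as slopes to the right and down, at radius r is drawn at 1 + k1 r^2 times it, then the intrinsics apply), "world_to_cam" (4x4, takes a point from world to camera coordinates). Camera axes: x right, y down, z forward; pixel columns grow to the right and rows downward; lengths in m; the calibration is good to about 2 mm. A picture is of the moment at which its call begins: read the wrist's pose just before it. camera_info takes no time and is no camera call; for the wrist camera it gives the pose at the moment of the call.
- robot.hand_in(): hands the job in, once; it reports no verdict.
The state is a dict: "time": time; "q": joint angles; "joint_velocities": joint speeds; "joint_torque": joint torques, N m; "position": TCP position; "tool_rot": TCP orientation; "ft_force": force on the tool from outside, world axes, zero at the start; "moment": the same for the moment, N m; "grip_width": finger opening in m.
Only numpy, scipy, OpenCV 4.12 (cv2) and the standard library are available. Lean on these libraries where they do the work, as an engineer would, in place of code of your own. Each camera call takes 0.05 s, during which the arm holds its last target. There are 200 camera calls.

## Working session

There is one attempt and no reset: what is moved stays moved. The work goes in short steps, Python scripts to look and compute and a tool call to move; the robot and the scene stay as the last step left them, time stands still between calls to the robot, and variables do not carry over. Pictures are saved under pics/ and viewed, about 12 in all and at most 16, crops included, and the job is handed in when it is done.

Besides the shell and the picture viewer there is one more tool, called after ">>>" as name(argument=value, ...), one argument or row to a line, values as JSON. play_rows: Moves the arm, as the interface text tells. Its arguments: {"type":"object","properties":{"rows":{"type":"string"},"squeeze":{"type":"number"}},"required":["rows"]}

```bash
mkdir -p pics && cat > h.py <<'E'
import numpy as np, cv2
from rig import readout, imaging, robot
def info(n):
    i=imaging.camera_info(n); return np.array(i["K"]),i["k1"],np.array(i["world_to_cam"])
def ray2plane(I,px,z):
    K,k1,T=I; d=(np.linalg.inv(K)@[px[0],px[1],1])[:2]
    u=d.copy()
    for _ in range(20): u=d/(1+k1*(u@u))
    R,t=T[:3,:3],T[:3,3]; c=-R.T@t; v=R.T@np.array([u[0],u[1],1])
    return c+v*(z-c[2])/v[2]
def proj(I,P):
    K,k1,T=I; p=T[:3,:3]@np.array(P)+T[:3,3]; u=p[:2]/p[2]; u=u*(1+k1*(u@u)); return (K@[u[0],u[1],1])[:2]
E
python3 - <<'E'
from h import *
for n in ("top","side"):
    im=imaging.camera(n); cv2.imwrite(f"pics/{n}0.png",im); K,k1,T=info(n); print(n,K[0,0],k1,-T[:3,:3].T@T[:3,3],T[:3,:3].round(2).tolist())
o=readout.get_obs(); print(o["time"],o["position"],o["tool_rot"],o["grip_width"])
E
```

```text
top 436.70793465602685 -0.04764773068714587 [0.38160849 0.01352327 0.9027118 ] [[0.01, -1.0, 0.04], [-0.99, -0.02, -0.13], [0.13, -0.04, -0.99]]
side 456.880355228798 0.03978134124080032 [0.59280704 0.50512663 0.89162295] [[-0.99, 0.14, -0.0], [0.13, 0.85, -0.51], [-0.07, -0.51, -0.86]]
0.1 [0.16445853 0.60227817 0.22166757] [-0.42936333  0.56268831  0.42872643  0.56144692] 0.08709838726484752
```

View pics/top0.png

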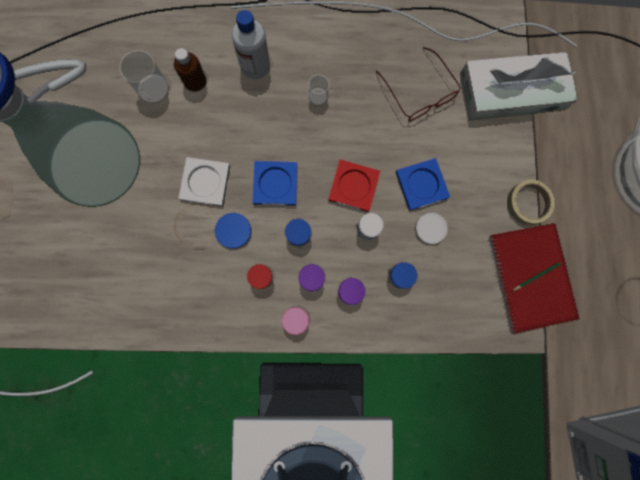

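View pics/side0.png

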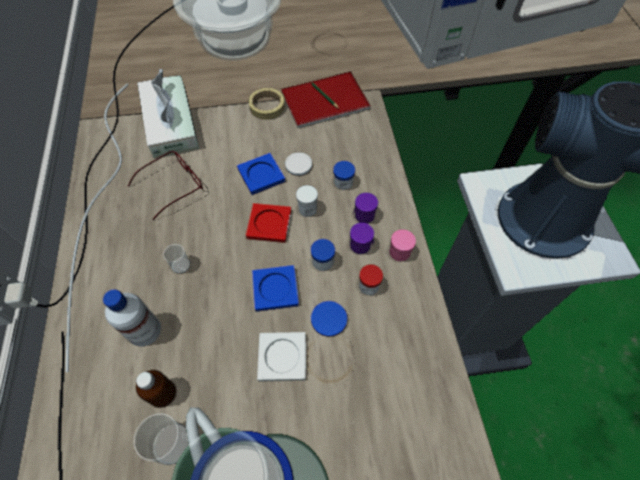

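Top view candidates: the red lid at (260,277) is the jar. The notebook at (535,277) and the pink (295,321) and purple (312,277), (351,291) lids are look-alikes. Blue lids are at (298,232) and (403,275), with the flat blue dish at (233,230). The white lid is at (370,225), with the flat white dish at (432,228). Stands are at white (204,182), blue (275,184), red (355,186) and blue (422,184).

```bash
cat > m.py <<'E'
from h import *
from scipy.spatial.transform import Rotation as Ro
I={n:info(n) for n in("top","side")}
im={n:cv2.imread(f"pics/{n}0.png") for n in I}
def blob(n,seed,col,r=34):
    h=cv2.cvtColor(im[n],cv2.COLOR_BGR2HSV); H,S,V=cv2.split(h)
    m={"r":((H<8)|(H>172))&(S>140),"b":(H>100)&(H<122)&(S>140),"w":(S<45)&(V>125),"p":((H>=123)&(H<171)&(S>80))}[col].astype(np.uint8)
    m2=np.zeros_like(m);x,y=seed;m2[max(0,y-r):y+r,max(0,x-r):x+r]=m[max(0,y-r):y+r,max(0,x-r):x+r]
    k,l,st,c=cv2.connectedComponentsWithStats(m2); b=min(range(1,k),key=lambda i:np.hypot(*(c[i]-seed)) if st[i,4]>60 else 999)
    cn=max(cv2.findContours((l==b).astype(np.uint8),cv2.RETR_EXTERNAL,cv2.CHAIN_APPROX_NONE)[0],key=cv2.contourArea)
    return cn,st[b,4]
def tri(a,b):
    A=[ray2plane(I["top"],a,z) for z in(0,.1)];B=[ray2plane(I["side"],b,z) for z in(0,.1)]
    # minimise |A(z)-B(z)|
    d0=(A[0]-B[0])[:2];d1=(A[1]-B[1])[:2]-d0;s=-(d0@d1)/(d1@d1);return s*.1,np.hypot(*(d0+s*d1))*1e3
if __name__=="__main__":
    for nm,a,b,c in[("jred",(260,277),(371,274),"r"),("jblueA",(298,230),(322,249),"b"),("jblueB",(403,274),(343,171),"b"),("jwhite",(370,223),(306,195),"w"),("dishb",(233,230),(329,318),"b"),("dishw",(432,228),(298,164),"w"),
      ("pur1",(312,277),(362,236),"p"),("pur2",(351,291),(366,205),"p"),("pink",(295,321),(402,242),"p")]:
        (ca,aa),(cb,ab)=blob("top",a,c),blob("side",b,c)
        ea=cv2.minEnclosingCircle(ca);xa=cv2.moments(ca);xb=cv2.moments(cb)
        pa=np.array([xa["m10"],xa["m01"]])/xa["m00"];pb=np.array([xb["m10"],xb["m01"]])/xb["m00"]
        z,e=tri(pa,pb);print(nm,pa.round(1),aa,pb.round(1),ab,"z",round(z,4),"err",round(e,1),ray2plane(I["top"],pa,z)[:2].round(4),ray2plane(I["side"],pb,z)[:2].round(4))
    for nm,a,b,c in[("sred",(355,186),(269,222),"r"),("sblueL",(275,184),(275,287),"b"),("sblueR",(422,184),(261,173),"b"),("swhite",(204,182),(282,356),"w")]:
        for n,s in(("top",a),("side",b)):
            cn,ar=blob(n,s,c,40); P=np.array([ray2plane(I[n],p,.016)[:2] for p in cn[:,0]])
            r=cv2.minAreaRect((P*1e3).astype(np.float32));print(nm,n,ar,"rect",np.round(r,1) if 0 else [np.round(q,1) for q in r])
    o=readout.get_obs();print(Ro.from_quat(o["tool_rot"]).as_matrix().round(3).tolist())
    big=np.hstack([cv2.resize(im["top"][150:340,180:460],None,fx=2.8,fy=2.8,interpolation=cv2.INTER_CUBIC)]);cv2.imwrite("pics/crop0.png",big)
E
python3 m.py
```

```text
jred [259.3 276.3] 457 [370.8 275.5] 412 z 0.0525 err 1.4 [0.4312 0.1093] [0.4325 0.1087]
jblueA [297.7 231.8] 495 [322.4 250.4] 426 z 0.0523 err 1.8 [0.5198 0.0367] [0.5215 0.036 ]
jblueB [403.4 275.1] 508 [343.7 170.3] 318 z 0.0473 err 1.8 [ 0.4378 -0.1735] [ 0.4395 -0.1742]
jwhite [371.5 223.7] 488 [309.3 194. ] 3019 z 0.0647 err 6.7 [ 0.5365 -0.1076] [ 0.5304 -0.1049]
dishb [232.5 230.4] 947 [328.7 318.3] 963 z 0.01 err 1.5 [0.5272 0.172 ] [0.5286 0.1714]
dishw [431.8 227.4] 781 [301.3 162.1] 3812 z 0.0195 err 6.8 [ 0.5397 -0.2404] [ 0.5335 -0.2376]
pur1 [311.4 277.2] 552 [362.7 226.8] 1003 z 0.0798 err 2.6 [0.4293 0.0085] [0.4316 0.0075]
pur2 [351.4 291. ] 563 [364.  215.9] 906 z -0.0068 err 1.3 [ 0.4068 -0.0758] [ 0.4056 -0.0753]
pink [311.5 288.3] 54 [401.7 244.2] 601 z 0.0462 err 68.1 [0.4097 0.0077] [0.351  0.0422]
sred top 1753 rect [array([627.5, -77.9]), array([88.4, 91.3]), np.float64(75.0)]
sred side 1393 rect [array([629.5, -76.7]), array([96.9, 91.3]), np.float64(75.3)]
sblueL top 1756 rect [array([629. ,  87.8]), array([87.7, 90.1]), np.float64(89.4)]
sblueL side 1715 rect [array([630.6,  88.8]), array([93.3, 89.2]), np.float64(89.5)]
sblueR top 1726 rect [array([ 633.7, -223.5]), array([89.7, 91.3]), np.float64(18.5)]
sblueR side 1154 rect [array([ 635.4, -221.6]), array([90.2, 97.8]), np.float64(19.1)]
swhite top 1822 rect [array([631.6, 237. ]), array([92.9, 92.2]), np.float64(82.8)]
swhite side 5702 rect [array([634.2, 231.1]), array([154.4, 160.2]), np.float64(81.6)]
[[-0.001, -0.965, 0.264], [-0.002, 0.264, 0.965], [-1.0, 0.0, -0.002]]
```

View pics/crop0.png

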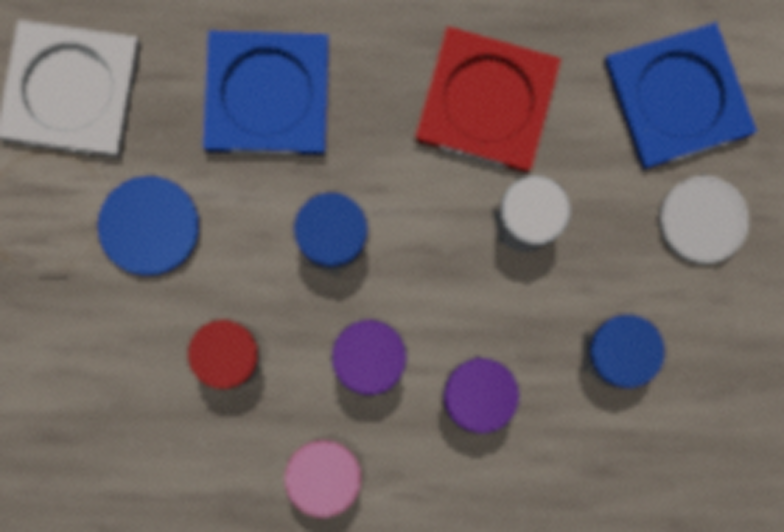

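The crop confirms the choices: one true red lid at (222,354) in the crop, two blue jars with shadows beneath, tall white jar at (535,210), and flat dishes without side walls. Each blue jar's height matches the two-view result. I'll turn the jaws to point along world x; then tool (x,y,z) = (down, +y, +x).

>>> play_rows(
  rows="0.1185 0 0 0 0 0 0;0.1185 0 0 0 0 0 0;0.1185 0 0 0 0 0 0;0.1185 0 0 0 0 0 0;0.1185 0 0 0 0 0 0;0.1185 0 0 0 0 0 0;0.1185 0 0 0 0 0 0;0.1185 0 0 0 0 0 0",
  squeeze=15,
)

```text
time: 0.77
position: [0.1645, 0.6025, 0.2219]
tool_rot: [-0.124, 0.697, 0.123, 0.696]
ft_force: [-0.0, -0.2, -0.6]
grip_width: 0.0871
```

>>> play_rows(
  rows="0.1185 0 0 0 0 0 0;0.1185 0 0 0 0 0 0;0.1185 0 0 0 0 0 0;0 0 0 0 -20 10 0;0 0 0 0 -30 16 0;0 0 0 0 -30 16 0;0 0 0 0 -30 16 0;0 0 0 0 -30 16 0",
)

```text
time: 1.43
position: [0.2389, 0.4613, 0.2221]
tool_rot: [-0.001, 0.707, 0.0, 0.707]
ft_force: [0.8, 0.6, 0.6]
grip_width: 0.0871
```

>>> play_rows(
  rows="0 0 0 0 -30 16.5 0;0 0 0 0 -30 16.5 0;0 0 0 0 -30 16.5 0;0 0 0 0 -30 16.5 0;0 0 0 0 -30 16.5 0;0 0 0 0 -30 16.5 0;0 0 0 5 -30 16.5 0;0 0 0 5 -30 16.5 0",
)

```text
time: 2.1
position: [0.3715, 0.2215, 0.2126]
tool_rot: [-0.0, 0.707, 0.0, 0.707]
ft_force: [-0.6, -0.3, -0.1]
grip_width: 0.0869
```

>>> play_rows(
  rows="0 0 0 5 -30 16 0;0 0 0 5 -30 16 0;0 0 0 10 -30 16 0;0 0 0 10 -22 12 0;0 0 0 0 0 0 0;0 0 0 0 0 0 0",
)

```text
time: 2.6
position: [0.431, 0.1099, 0.1819]
tool_rot: [0.001, 0.708, -0.001, 0.706]
ft_force: [0.1, 0.3, -0.1]
grip_width: 0.087
```

```bash
cat > w.py <<'E'
from h import *
import sys
n,col,zt=sys.argv[1],sys.argv[2],float(sys.argv[3])  # pic name, colour, lid-top height
o=readout.get_obs();W=info("wrist");im=imaging.camera("wrist");cv2.imwrite(f"pics/{n}.png",im)
H,S,V=cv2.split(cv2.cvtColor(im,cv2.COLOR_BGR2HSV))
m={"r":((H<8)|(H>172))&(S>120),"b":(H>100)&(H<122)&(S>120),"w":(S<45)&(V>125)}[col].astype(np.uint8)
print("TCP",o["position"].round(4),"t",o["time"],"cam",(-W[2][:3,:3].T@W[2][:3,3]).round(3))
for c in cv2.findContours(m,cv2.RETR_EXTERNAL,cv2.CHAIN_APPROX_NONE)[0]:
    if cv2.contourArea(c)<400: continue
    P=np.array([ray2plane(W,p,zt)[:2] for p in c[:,0]]);(x,y),r=cv2.minEnclosingCircle((P*1e3).astype(np.float32))
    print(c[:,0].mean(0).round(0),"area",cv2.contourArea(c),"xy mm",round(x,1),round(y,1),"dia",round(2*r,1),"mean",(P.mean(0)*1e3).round(1))
E
python3 w.py w1 r 0.058
```

```text
TCP [0.431  0.1099 0.1819] t 2.6 cam [0.432 0.188 0.344]
[316. 225.] area 3641.0 xy mm 432.4 112.5 dia 49.1 mean [432.5 112.6]
```

View pics/w1.png

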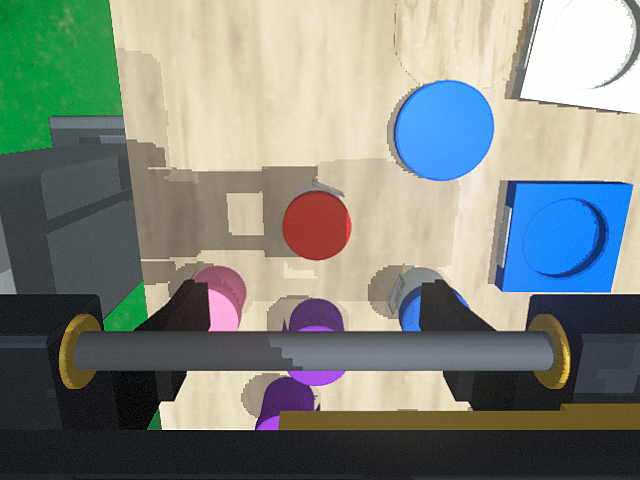

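The red lid is at (316,225) in the wrist view, about (432,112) mm and directly under the tool. The fingers' landing spots are free, so I'll descend and grip.

>>> play_rows(
  rows="0 0 0 28 1 1 0;0 0 0 28 0 0 0;0 0 0 28 0 0 0;0 0 0 28 0 0 0;0 0 0 20 0 0 0;0 0 0 12 0 0 0;0 0 0 7 0 0 0;0 0 0 0 0 0 0",
  squeeze=20,
)

```text
time: 3.32
position: [0.4309, 0.113, 0.0307]
tool_rot: [-0.001, 0.708, 0.001, 0.706]
ft_force: [0.4, 0.2, 0.1]
grip_width: 0.0872
```

>>> play_rows(
  rows="0 0 0 0 0 0 1;0 0 0 0 0 0 1;0 0 0 0 0 0 1;0 0 0 0 0 0 1;0 0 0 0 0 0 1;0 0 0 0 0 0 1;0 0 0 0 0 0 1;0 0 0 0 0 0 1",
)

```text
time: 3.98
position: [0.4321, 0.1119, 0.0318]
tool_rot: [-0.0, 0.707, 0.0, 0.707]
ft_force: [0.4, 0.9, 1.8]
grip_width: 0.0467
```

>>> play_rows(
  rows="0 0 0 -10 0 0 1;0 0 0 -20 0 0 1;0 0 0 -25 0 0 1;0 0 0 -25 0 0 1;0 0 0 -20 0 0 1;0 0 0 0 0 0 1",
)

```text
time: 4.48
position: [0.4341, 0.1121, 0.1346]
tool_rot: [-0.0, 0.705, 0.0, 0.71]
ft_force: [-0.1, 1.0, -0.2]
grip_width: 0.0467
```

>>> play_rows(
  rows="0 0 0 0 -12 12 1;0 0 0 0 -24 25 1;0 0 0 0 -28 29 1;0 0 0 0 -28 29 1;0 0 0 0 -28 29 1;0 0 0 0 -28 29 1;0 0 0 0 -25 27 1;0 0 0 0 -15 16 1",
)

```text
time: 5.15
position: [0.6309, -0.0794, 0.1302]
tool_rot: [0.0, 0.706, -0.001, 0.708]
ft_force: [0.4, 0.5, -0.5]
grip_width: 0.0462
```

>>> play_rows(
  rows="0 0 0 0 0 0 1;0 0 0 0 0 0 1",
)

```text
time: 5.32
position: [0.6276, -0.0768, 0.1297]
tool_rot: [0.001, 0.708, -0.0, 0.706]
ft_force: [0.4, -0.1, -1.3]
grip_width: 0.0465
```

```bash
python3 w.py w2 r 0.016
```

```text
TCP [ 0.6276 -0.0768  0.1297] t 5.3167 cam [0.629 0.001 0.292]
[314. 380.] area 1992.0 xy mm 627.2 -182.3 dia 80.2 mean [ 627.2 -189.7]
[314. 249.] area 21653.0 xy mm 627.9 -90.2 dia 149.3 mean [627.9 -89.7]
```

View pics/w2.png

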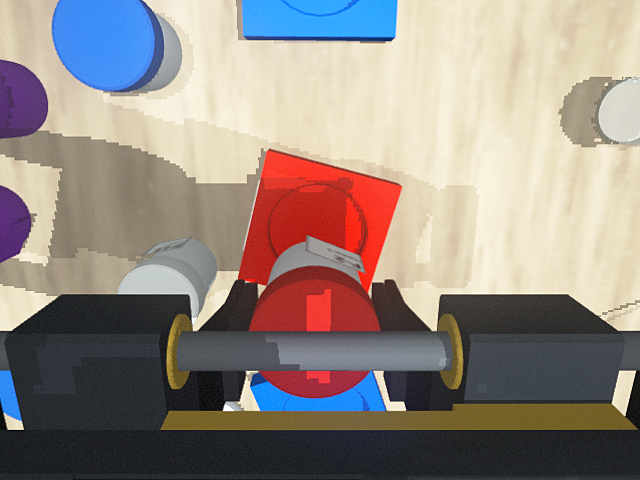

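Jar held squarely, its label side towards the camera. The red well rim spans about (270–367, 182+) and sits under the jar.

```bash
python3 - <<'E'
from h import *
W=info("wrist");print([ray2plane(W,p,.016)[:2].round(4) for p in((268,150),(401,186),(238,282))])
a,b=[ray2plane(W,p,.016)[:2] for p in((401,186),(238,282))];print((a+b)/2, [ray2plane(W,p,.016)[:2].round(4) for p in((269,230),(367,230),(318,182))])
E
```

```text
[array([ 0.5972, -0.0206]), array([ 0.6826, -0.0435]), array([ 0.5738, -0.1103])]
[ 0.62816344 -0.07692376] [array([ 0.5963, -0.0731]), array([ 0.6616, -0.073 ]), array([ 0.6289, -0.0409])]
```

>>> play_rows(
  rows="0 0 0 20 0 0 1;0 0 0 25 0 0 1;0 0 0 20 0 0 1;0 0 0 12 0 0 1;0 0 0 8 0 0 1;0 0 0 5 0 0 1;0 0 0 3 0 0 1;0 0 0 0 0 0 1",
)

```text
time: 6.03
position: [0.6281, -0.0757, 0.0386]
tool_rot: [-0.0, 0.707, 0.0, 0.707]
ft_force: [0.0, 0.4, -1.3]
grip_width: 0.0461
```

>>> play_rows(
  rows="0 0 0 0 0 0 1;0 0 0 0 0 0 0.6;0 0 0 0 0 0 0.2;0 0 0 0 0 0 0.2;0 0 0 0 0 0 0.2;0 0 0 0 0 0 0.2;0 0 0 0 0 0 0.2",
)

```text
time: 6.62
position: [0.6282, -0.076, 0.0388]
tool_rot: [-0.0, 0.707, 0.0, 0.707]
ft_force: [0.4, 0.2, 0.2]
grip_width: 0.0672
```

>>> play_rows(
  rows="0 0 0 -8 0 0 0.2;0 0 0 -15 0 0 0.2;0 0 0 -25 0 0 0.2;0 0 0 -30 0 0 0.1;0 0 0 -30 0 0 0;0 0 0 -20 0 0 0;0 0 0 0 0 0 0;0 0 0 0 0 0 0",
)

```text
time: 7.28
position: [0.629, -0.0761, 0.1686]
tool_rot: [-0.001, 0.706, -0.0, 0.708]
ft_force: [-0.7, 0.0, -0.3]
grip_width: 0.0863
```

```bash
python3 w.py w3 r 0.064
```

```text
TCP [ 0.629  -0.0761  0.1686] t 7.2833 cam [0.629 0.002 0.331]
[314. 216.] area 13787.5 xy mm 629.7 -64.7 dia 107.2 mean [629.4 -63.3]
```

View pics/w3.png

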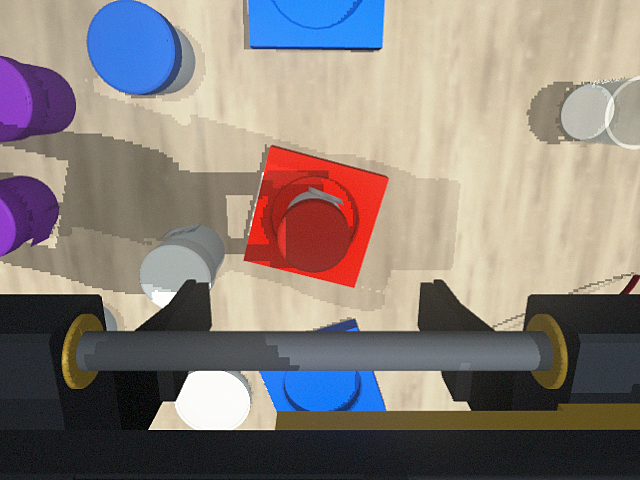

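The red jar stands in its well with its lid at (318,235). Next is the white jar, at about (180,265) in this view.

>>> play_rows(
  rows="0 0 0 0 -8 -22 0.15;0 0 0 0 -8 -25 0.15;0 0 0 0 -8 -25 0.15;0 0 0 0 -8 -20 0.15;0 0 0 0 0 0 0.15;0 0 0 0 0 0 0.15",
)

```text
time: 7.83
position: [0.5345, -0.1078, 0.1653]
tool_rot: [0.001, 0.708, 0.0, 0.706]
ft_force: [0.6, 0.2, 0.7]
grip_width: 0.0741
```

```bash
python3 w.py w4 w 0.064
```

```text
TCP [ 0.5345 -0.1078  0.1653] t 7.8333 cam [ 0.536 -0.03   0.327]
[249. 394.] area 1537.5 xy mm 486.9 -229.5 dia 60.0 mean [ 488.  -223.4]
[343. 390.] area 3078.5 xy mm 546.4 -220.0 dia 74.2 mean [ 554.7 -220.5]
[400. 356.] area 4574.0 xy mm 592.4 -190.7 dia 167.4 mean [ 594.4 -192.8]
[348. 319.] area 438.5 xy mm 557.5 -164.0 dia 25.9 mean [ 557.2 -164.2]
[414. 286.] area 616.0 xy mm 603.7 -142.5 dia 46.8 mean [ 600.7 -140.4]
[261. 305.] area 1944.0 xy mm 500.3 -151.2 dia 55.3 mean [ 498.8 -154. ]
[202. 279.] area 567.5 xy mm 457.8 -141.9 dia 41.0 mean [ 460.6 -135.6]
[ 28. 280.] area 548.5 xy mm 343.9 -134.1 dia 28.3 mean [ 345.7 -135.9]
[315. 226.] area 4829.0 xy mm 536.6 -99.8 dia 58.3 mean [535.4 -99.8]
[ 13. 210.] area 615.0 xy mm 345.7 -86.5 dia 37.3 mean [344.6 -88.9]
[427. 171.] area 455.5 xy mm 609.9 -67.5 dia 34.1 mean [603.5 -64.9]
[593. 188.] area 7588.0 xy mm 709.1 -78.1 dia 139.8 mean [707.1 -77.2]
[551. 125.] area 2885.5 xy mm 675.3 -40.1 dia 131.6 mean [675.2 -38.6]
[340.  75.] area 10350.5 xy mm 551.9 -15.9 dia 91.6 mean [550. -10.]
[247.  57.] area 3297.0 xy mm 492.5 -1.6 dia 63.1 mean [4.964e+02 1.000e-01]
```

View pics/w4.png

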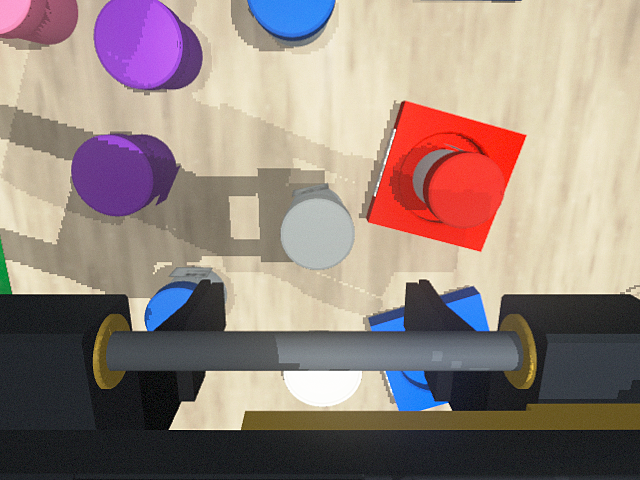

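White lid centre at (317,233), about (537,-106) mm, under the tool. Finger paths are clear of the red stand and jar.

>>> play_rows(
  rows="0 0 0 25 1 0 0.15;0 0 0 28 0 0 0.15;0 0 0 28 0 0 0.15;0 0 0 22 0 0 0.15;0 0 0 15 0 0 0.15;0 0 0 8 0 0 0.15;0 0 0 3 0 0 0.15;0 0 0 0 0 0 0.15",
)

```text
time: 8.55
position: [0.5365, -0.1067, 0.0368]
tool_rot: [-0.0, 0.707, 0.0, 0.707]
ft_force: [0.3, -0.3, 0.4]
grip_width: 0.0737
```

>>> play_rows(
  rows="0 0 0 0 0 0 1;0 0 0 0 0 0 1;0 0 0 0 0 0 1;0 0 0 0 0 0 1;0 0 0 0 0 0 1;0 0 0 0 0 0 1;0 0 0 0 0 0 1",
)

```text
time: 9.13
position: [0.5364, -0.1071, 0.0382]
tool_rot: [-0.0, 0.707, 0.0, 0.707]
ft_force: [-0.5, -0.5, 4.4]
grip_width: 0.0466
```

>>> play_rows(
  rows="0 0 0 -10 0 0 1;0 0 0 -20 0 0 1;0 0 0 -25 0 0 1;0 0 0 -25 0 0 1;0 0 0 -20 0 0 1;0 0 0 0 0 0 1",
)

```text
time: 9.63
position: [0.5386, -0.1079, 0.1419]
tool_rot: [-0.001, 0.704, -0.001, 0.71]
ft_force: [0.5, -0.1, -1.6]
grip_width: 0.0461
```

>>> play_rows(
  rows="0 0 0 0 15 4 1;0 0 0 0 28 8 1;0 0 0 0 32 9 1;0 0 0 0 32 9 1;0 0 0 0 32 9 1;0 0 0 0 32 9 1;0 0 0 0 32 9 1;0 0 0 0 32 9 1",
)

```text
time: 10.3
position: [0.6013, 0.1297, 0.1367]
tool_rot: [-0.0, 0.708, 0.0, 0.706]
ft_force: [0.6, -0.5, -1.7]
grip_width: 0.0467
```

>>> play_rows(
  rows="0 0 0 0 32 9 1;0 0 0 0 32 9 1;0 0 0 0 28 8 1;0 0 0 0 16 3 1;0 0 0 0 0 0 1;0 0 0 0 0 0 1",
)

```text
time: 10.8
position: [0.6299, 0.2362, 0.1366]
tool_rot: [-0.001, 0.708, 0.0, 0.706]
ft_force: [0.6, -1.4, -1.0]
grip_width: 0.0467
```

```bash
python3 w.py w5 r 0.016
```

```text
TCP [0.6299 0.2362 0.1366] t 10.8 cam [0.631 0.314 0.299]
```

View pics/w5.png

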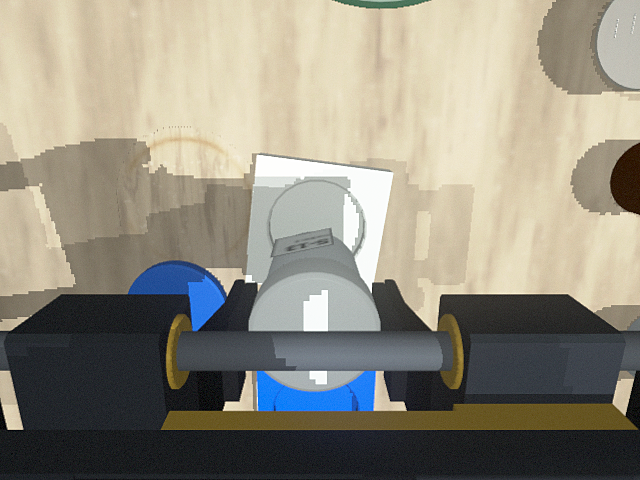

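White jar held squarely; the well rim spans about (269–364, from row 180), matching the red alignment. Lowering.

>>> play_rows(
  rows="0 0 0 20 1 1 1;0 0 0 25 0 0 1;0 0 0 20 0 0 1;0 0 0 12 0 0 1;0 0 0 8 0 0 1;0 0 0 5 0 0 1;0 0 0 3 0 0 1;0 0 0 0 0 0 1",
)

```text
time: 11.52
position: [0.6324, 0.2368, 0.0449]
tool_rot: [-0.0, 0.707, 0.0, 0.707]
ft_force: [-0.0, -0.2, -1.0]
grip_width: 0.0465
```

>>> play_rows(
  rows="0 0 0 0 0 0 1;0 0 0 0 0 0 0.6;0 0 0 0 0 0 0.2;0 0 0 0 0 0 0.2;0 0 0 0 0 0 0.2;0 0 0 0 0 0 0.2;0 0 0 0 0 0 0.2",
)

```text
time: 12.1
position: [0.632, 0.2372, 0.0448]
tool_rot: [-0.0, 0.707, 0.0, 0.707]
ft_force: [-0.4, 0.9, 0.2]
grip_width: 0.0679
```

>>> play_rows(
  rows="0 0 0 -8 0 0 0.2;0 0 0 -15 0 0 0.2;0 0 0 -25 0 0 0.2;0 0 0 -30 0 0 0.15;0 0 0 -30 0 0 0.15;0 0 0 -20 0 0 0.15",
)

```text
time: 12.6
position: [0.6332, 0.2374, 0.1764]
tool_rot: [0.0, 0.706, 0.001, 0.709]
ft_force: [1.5, -0.1, -0.2]
grip_width: 0.0734
```

Now blue jar A at (521, 36) mm.

>>> play_rows(
  rows="0 0 0 0 -15 -8 0.1;0 0 0 0 -26 -14 0.1;0 0 0 0 -29 -16 0.1;0 0 0 0 -29 -16 0.1;0 0 0 0 -29 -16 0.1;0 0 0 0 -29 -16 0.1;0 0 0 0 -26 -15 0.1;0 0 0 0 -17 -10 0.1",
)

```text
time: 13.27
position: [0.5193, 0.0351, 0.1732]
tool_rot: [-0.0, 0.707, -0.0, 0.707]
ft_force: [-0.9, -0.2, -0.3]
grip_width: 0.0787
```

>>> play_rows(
  rows="0 0 0 0 0 0 0.1;0 0 0 0 0 0 0.1;0 0 0 0 0 0 0.1",
)

```text
time: 13.52
position: [0.5219, 0.0374, 0.1731]
tool_rot: [0.0, 0.706, 0.0, 0.708]
ft_force: [-0.0, 0.4, 0.7]
grip_width: 0.0781
```

```bash
python3 w.py w6 b 0.058
```

```text
TCP [0.5219 0.0374 0.1731] t 13.5167 cam [0.522 0.115 0.335]
[313. 226.] area 4372.5 xy mm 521.5 39.6 dia 52.8 mean [521.6  41.7]
[461. 145.] area 15234.0 xy mm 616.1 93.0 dia 110.3 mean [615.8  94.2]
[323.  32.] area 7175.5 xy mm 528.0 164.9 dia 63.3 mean [528.  160.4]
```

View pics/w6.png

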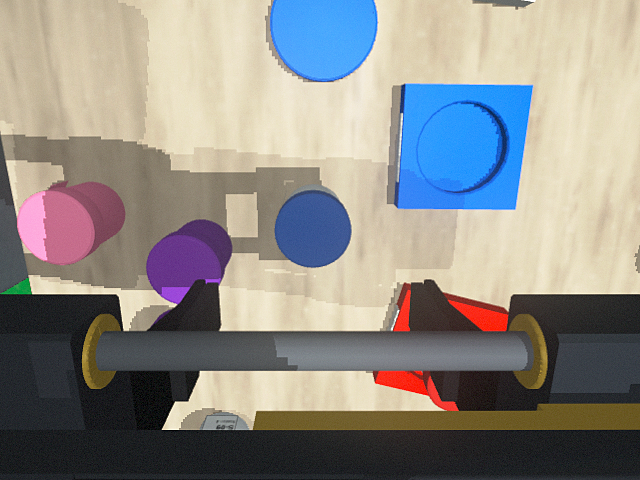

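Blue lid at (313,228), about (521.5,38) mm. The purple lid at (185,270) is clear of the left finger's path. Grip, lift, and carry to the left blue stand (629, 88).

>>> play_rows(
  rows="0 0 0 28 1 0 0.1;0 0 0 30 0 0 0.1;0 0 0 30 0 0 0.1;0 0 0 25 0 0 0.1;0 0 0 15 0 0 0.1;0 0 0 9 0 0 0.1;0 0 0 3 0 0 0.1;0 0 0 0 0 0 0.1",
)

```text
time: 14.23
position: [0.5213, 0.0387, 0.0321]
tool_rot: [-0.001, 0.707, 0.001, 0.707]
ft_force: [-0.5, 0.4, -0.5]
grip_width: 0.0785
```

>>> play_rows(
  rows="0 0 0 0 0 0 1;0 0 0 0 0 0 1;0 0 0 0 0 0 1;0 0 0 0 0 0 1;0 0 0 0 0 0 1;0 0 0 0 0 0 1;0 0 0 0 0 0 1",
)

```text
time: 14.82
position: [0.5213, 0.0379, 0.0331]
tool_rot: [-0.0, 0.707, 0.0, 0.707]
ft_force: [-0.1, -0.4, 4.5]
grip_width: 0.051
```

>>> play_rows(
  rows="0 0 0 -10 0 0 1;0 0 0 -20 0 0 1;0 0 0 -25 0 0 1;0 0 0 -25 0 0 1;0 0 0 -20 0 0 1;0 0 0 0 0 0 1",
)

```text
time: 15.32
position: [0.5236, 0.0378, 0.1366]
tool_rot: [-0.001, 0.704, -0.0, 0.71]
ft_force: [0.1, -1.0, -1.4]
grip_width: 0.0508
```

>>> play_rows(
  rows="0 0 0 0 5 12 1;0 0 0 0 10 21 1;0 0 0 0 11 23 1;0 0 0 0 11 23 1;0 0 0 0 8 18 1;0 0 0 0 5 11 1;0 0 0 0 0 0 1;0 0 0 0 0 0 1",
)

```text
time: 15.98
position: [0.628, 0.0883, 0.1315]
tool_rot: [-0.0, 0.708, 0.0, 0.706]
ft_force: [0.1, -0.3, -2.1]
grip_width: 0.051
```

```bash
python3 w.py w7 b 0.016
```

```text
TCP [0.628  0.0883 0.1315] t 15.9833 cam [0.629 0.166 0.293]
[314. 380.] area 2095.0 xy mm 628.2 -18.7 dia 84.5 mean [628.2 -26.1]
[317. 247.] area 22323.5 xy mm 628.0 73.3 dia 154.3 mean [630.3  75.8]
[156.  98.] area 11416.5 xy mm 530.8 173.2 dia 74.2 mean [530.7 173.9]
```

View pics/w7.png

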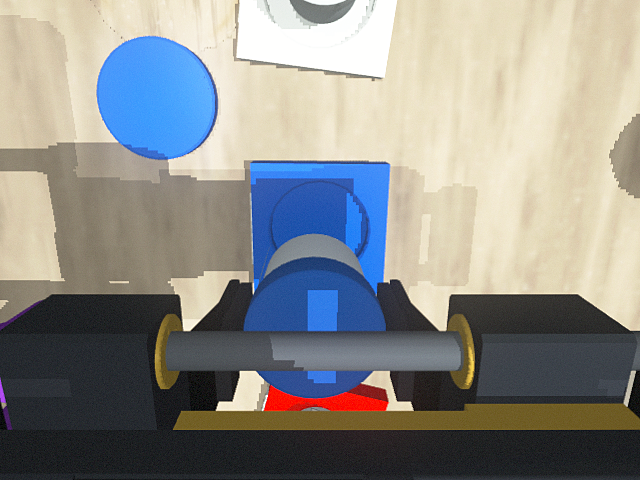

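Blue jar held squarely over the well (rim 271–369, from row 181). The white jar is visible in its stand at (320,10).

>>> play_rows(
  rows="0 0 0 20 0 1 1;0 0 0 25 0 0 1;0 0 0 20 0 0 1;0 0 0 12 0 0 1;0 0 0 8 0 0 1;0 0 0 5 0 0 1;0 0 0 3 0 0 1;0 0 0 0 0 0 1",
)

```text
time: 16.7
position: [0.6302, 0.088, 0.0398]
tool_rot: [-0.0, 0.707, 0.0, 0.707]
ft_force: [-0.4, -0.8, 0.1]
grip_width: 0.0508
```

>>> play_rows(
  rows="0 0 0 0 0 0 1;0 0 0 0 0 0 0.6;0 0 0 0 0 0 0.2;0 0 0 0 0 0 0.15;0 0 0 0 0 0 0.15;0 0 0 0 0 0 0.15;0 0 0 0 0 0 0.15",
)

```text
time: 17.28
position: [0.6301, 0.0881, 0.0398]
tool_rot: [-0.0, 0.707, 0.0, 0.707]
ft_force: [-1.4, -0.3, 0.7]
grip_width: 0.0722
```

>>> play_rows(
  rows="0 0 0 -8 0 0 0.15;0 0 0 -15 0 0 0.15;0 0 0 -25 0 0 0.15;0 0 0 -30 0 0 0.15;0 0 0 -30 0 0 0.1;0 0 0 -20 0 0 0.1",
)

```text
time: 17.78
position: [0.6312, 0.0881, 0.1711]
tool_rot: [-0.0, 0.706, 0.0, 0.709]
ft_force: [1.5, 0.0, 0.2]
grip_width: 0.0774
```

>>> play_rows(
  rows="0 0 0 0 -14 -10 0.1;0 0 0 0 -24 -18 0.1;0 0 0 0 -28 -20 0.1;0 0 0 0 -28 -20 0.1;0 0 0 0 -28 -20 0.1;0 0 0 0 -28 -20 0.1;0 0 0 0 -28 -20 0.1;0 0 0 0 -28 -20 0.1",
)

```text
time: 18.45
position: [0.4811, -0.1191, 0.1683]
tool_rot: [-0.001, 0.707, 0.0, 0.707]
ft_force: [0.3, -0.5, 0.5]
grip_width: 0.0787
```

>>> play_rows(
  rows="0 0 0 0 -24 -20 0.1;0 0 0 0 -20 -14 0.1;0 0 0 0 -12 -9.5 0.1;0 0 0 0 0 0 0.1;0 0 0 0 0 0 0.1;0 0 0 0 0 0 0.1",
)

```text
time: 18.95
position: [0.4391, -0.1737, 0.168]
tool_rot: [-0.0, 0.707, 0.0, 0.707]
ft_force: [-0.7, -0.5, 0.1]
grip_width: 0.0784
```

```bash
python3 w.py w8 b 0.052
```

```text
TCP [ 0.4391 -0.1737  0.168 ] t 18.95 cam [ 0.439 -0.096  0.33 ]
[563. 278.] area 8999.5 xy mm 608.3 -199.6 dia 107.4 mean [ 612.8 -206.9]
[314. 226.] area 4352.5 xy mm 439.0 -171.5 dia 52.6 mean [ 439.2 -169.5]
```

View pics/w8.png

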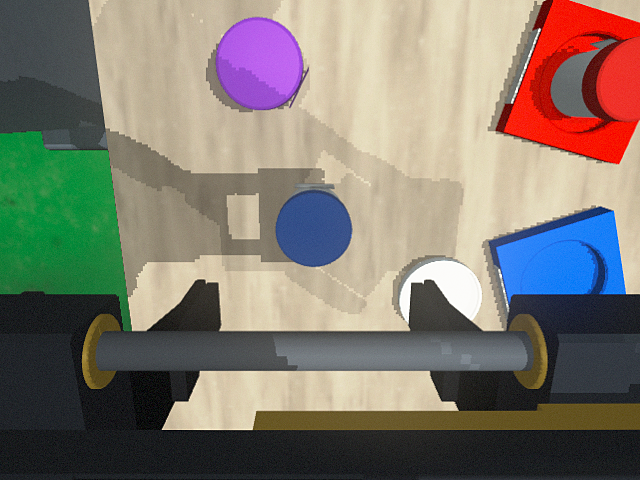

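Second blue lid at (314,228), under the tool and clear all round. Grip and carry to the right blue stand (634, -223).

>>> play_rows(
  rows="0 0 0 28 1 0 0.1;0 0 0 30 0 0 0.1;0 0 0 30 0 0 0.1;0 0 0 25 0 0 0.1;0 0 0 15 0 0 0.1;0 0 0 9 0 0 0.1;0 0 0 4 0 0 0.1;0 0 0 0 0 0 0.1",
)

```text
time: 19.67
position: [0.4389, -0.1724, 0.0261]
tool_rot: [-0.0, 0.707, 0.001, 0.707]
ft_force: [-0.1, -0.4, 0.4]
grip_width: 0.0783
```

>>> play_rows(
  rows="0 0 0 0 0 0 1;0 0 0 0 0 0 1;0 0 0 0 0 0 1;0 0 0 0 0 0 1;0 0 0 0 0 0 1;0 0 0 0 0 0 1;0 0 0 0 0 0 1",
)

```text
time: 20.25
position: [0.4388, -0.1732, 0.0271]
tool_rot: [-0.0, 0.707, -0.0, 0.707]
ft_force: [-0.5, -0.2, 5.3]
grip_width: 0.0502
```

>>> play_rows(
  rows="0 0 0 -10 0 0 1;0 0 0 -20 0 0 1;0 0 0 -25 0 0 1;0 0 0 -25 0 0 1;0 0 0 -20 0 0 1;0 0 0 0 0 0 1",
)

```text
time: 20.75
position: [0.4405, -0.1742, 0.1303]
tool_rot: [-0.002, 0.705, -0.001, 0.709]
ft_force: [0.5, -0.4, -1.4]
grip_width: 0.0501
```

>>> play_rows(
  rows="0 0 0 0 -4 15 1;0 0 0 0 -7 26 1;0 0 0 0 -8 30 1;0 0 0 0 -8 30 1;0 0 0 0 -8 30 1;0 0 0 0 -7 29 1;0 0 0 0 -5 22 1;0 0 0 0 -3 13.5 1",
)

```text
time: 21.42
position: [0.6363, -0.2234, 0.1255]
tool_rot: [-0.0, 0.707, 0.0, 0.707]
ft_force: [-0.1, -0.3, -0.8]
grip_width: 0.0505
```

>>> play_rows(
  rows="0 0 0 0 0 0 1;0 0 0 0 0 0 1;0 0 0 0 0 0 1",
)

```text
time: 21.67
position: [0.6321, -0.222, 0.1255]
tool_rot: [0.0, 0.708, 0.001, 0.706]
ft_force: [-0.5, 0.5, -1.8]
grip_width: 0.0502
```

```bash
python3 w.py w9 b 0.016
```

```text
TCP [ 0.6321 -0.222   0.1255] t 21.6667 cam [ 0.633 -0.144  0.288]
[314. 380.] area 2014.0 xy mm 631.8 -324.6 dia 81.9 mean [ 632.4 -331.7]
[318. 253.] area 19856.0 xy mm 631.9 -234.6 dia 150.0 mean [ 634.9 -235.7]
```

View pics/w9.png

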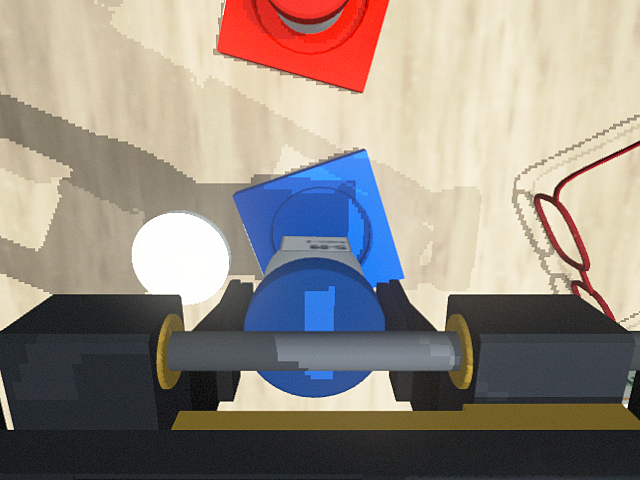

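Jar over the right blue well (rim 271–371, from row 187), so I'll nudge 2 mm in -y while lowering.

>>> play_rows(
  rows="0 0 0 20 -1 1 1;0 0 0 25 -1 0 1;0 0 0 20 0 0 1;0 0 0 12 0 0 1;0 0 0 8 0 0 1;0 0 0 5 0 0 1;0 0 0 3 0 0 1;0 0 0 0 0 0 1",
)

```text
time: 22.38
position: [0.6353, -0.225, 0.0338]
tool_rot: [-0.0, 0.707, 0.0, 0.707]
ft_force: [0.5, 0.5, -0.0]
grip_width: 0.0501
```

>>> play_rows(
  rows="0 0 0 0 0 0 1;0 0 0 0 0 0 0.6;0 0 0 0 0 0 0.2;0 0 0 0 0 0 0.15;0 0 0 0 0 0 0.15;0 0 0 0 0 0 0.15;0 0 0 0 0 0 0.15",
)

```text
time: 22.97
position: [0.6353, -0.225, 0.0338]
tool_rot: [-0.0, 0.707, 0.0, 0.707]
ft_force: [-0.2, -0.3, 0.2]
grip_width: 0.0716
```

>>> play_rows(
  rows="0 0 0 -8 0 0 0.15;0 0 0 -15 0 0 0.15;0 0 0 -25 0 0 0.15;0 0 0 -30 0 0 0.15;0 0 0 -30 0 0 0.1;0 0 0 -20 0 0 0.1;0 0 0 -20 0 -20 0;0 0 0 0 -20 -30 0",
)

```text
time: 23.63
position: [0.5894, -0.2436, 0.1871]
tool_rot: [-0.003, 0.703, 0.0, 0.711]
ft_force: [-0.8, -1.6, 0.5]
grip_width: 0.0839
```

>>> play_rows(
  rows="0 0 0 0 -30 -10 0;0 0 0 0 -30 -10 0;0 0 0 0 -30 -10 0;0 0 0 0 -30 -10 0;0 0 0 0 -30 -10 0;0 0 0 0 -30 0 0;0 0 0 0 0 0 0;0 0 0 0 0 0 0",
)

```text
time: 24.3
position: [0.5347, -0.4269, 0.182]
tool_rot: [0.001, 0.707, -0.001, 0.707]
ft_force: [-1.3, 0.8, 0.2]
grip_width: 0.0871
```

```bash
python3 - <<'E'
from h import *
a=imaging.camera("top");b=imaging.camera("side")
A=cv2.resize(a[130:340,160:480],(640,420),interpolation=cv2.INTER_CUBIC);cv2.imwrite("pics/ftop.png",A)
cv2.imwrite("pics/fside.png",cv2.resize(b[120:420,180:450],(720,800))[:600])
o=readout.get_obs();print(o["time"],o["position"],o["ft_force"])
E
```

```text
24.4 [ 0.53503947 -0.42412213  0.18164419] [0.57876251 0.29426933 0.29163026]
```

View pics/ftop.png

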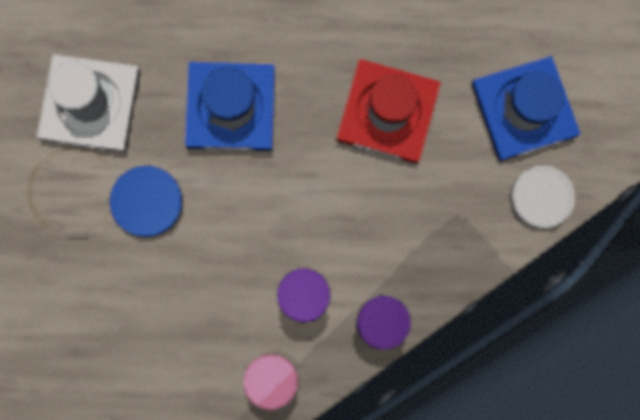

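View pics/fside.png

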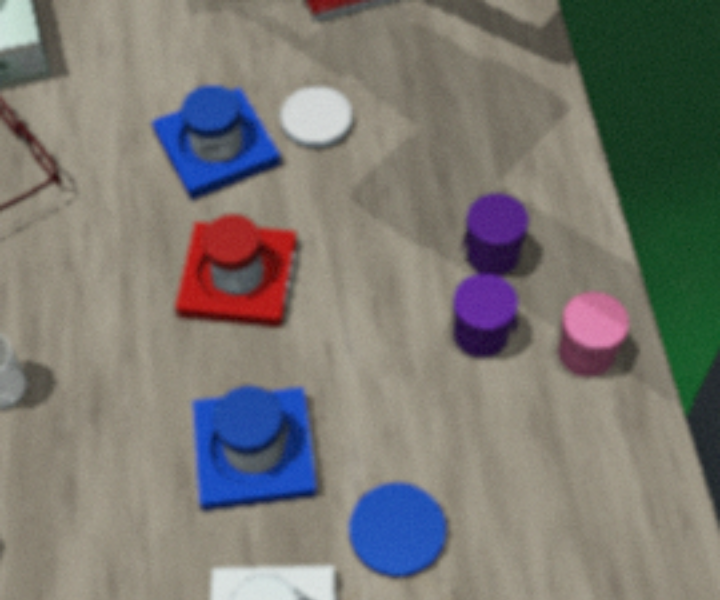

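All four jars stand in the wells; the dishes and the pink and purple look-alikes haven't moved. The side crop missed the white jar, so I'll check it numerically before handing in.

```bash
python3 - <<'E'
from h import *
T=info("top")
for n,p,z in(("white",(78,84),.068),("blueL",(229,92),.062),("red",(395,98),.062),("blueR",(536,97),.056),("dishb",(146,201),.014),("dishw",(543,197),.014)):
    print(n,ray2plane(T,(160+p[0]/2,130+p[1]/2),z)[:2].round(3))
E
```

```text
white [0.633 0.232]
blueL [0.629 0.085]
red [ 0.627 -0.08 ]
blueR [ 0.633 -0.224]
dishb [0.526 0.17 ]
dishw [ 0.538 -0.241]
```

Every lid is within about 4 mm of its stand's centre at the height expected for an upright jar. Handing in.

```bash
python3 -c "
from rig import robot
print(robot.hand_in())"
```

```text
the job is handed in; nothing more can be done
None
```

All four jars are standing upright in wells of their lid's colour, and the job was handed in at about 24.4 s of robot time. I placed the red jar first, then the white one. The 58 mm blue jar went into the left blue stand and the 52 mm one into the right.

- **Jar positions:** in the last top view every lid was within about 4 mm of its well's centre, assuming the height of a seated, upright jar.
- **Dishes and look-alikes:** the two dishes measured within about 2 mm of where they started. The pink and purple look-alikes were not touched.
- **Forces:** the force readings after each move stayed at about 5 N or less.
- **Gaps and disagreements:** the final side-view crop cut off the white jar, so its placing rests on the top view and an earlier wrist picture. The wrist and top cameras disagreed by 2–3 mm in y, so I aimed between them, well inside the clearance of the wells.

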